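# Clip the amber filter to the viewer's handle

### The job

Take the amber viewing filter out of the white rack by its yellow tang and push its sprung snap hook down over the grey bar handle of the black viewer until the red gate flicks shut beneath the bar. Then tug it upward, with about 8 N, for half a second to prove that it has caught, and leave it hanging from the bar by the hook. Go gently: filter and viewer must never bear on each other with more than 25 N, and leave the other things where they are.

Things in the scene. Friction and masses are not known exactly. Their poses are not given: they have to be found in the camera images.
- filter: Amber filter, 0.15 to 0.22 kg, upright in a rack slot. Origin: centre of its underside, on the lens plane; z up, y along the lens's width, x from the lens towards the hook's nose. Black foot x -12 to 8 mm, 88 mm wide (y), 9 mm high; amber lens 5 mm thick, 80 mm wide, up to z 67 mm; above it the steel snap hook, 14 mm wide (y), and yellow tang. Carry it over the bar with the foot clear of it, or in from the robot's side.
- seat (a point): Where the bar's axis lies when the hook is fully down on it: filter x 14, y 0, z 97 mm, axes the filter's. The throat (x 4 to 24 mm, between spine and nose) ends above in the crown, z 102 to 109 mm, and is open below at z 72 mm but for the gate. The nose's flared lip ends at z 65 mm, x 35 mm. Below the throat there is open air (x over 8 mm): the bar can come up into it. Tugged up, the bar's axis is at z 79 mm.
- tang (a point): Centre of the filter's yellow grip tang (20 mm in x, 14 mm in y, 44 mm high), at filter x 13, y 0, z 131 mm; the tang spans z 109 to 153 mm. Best pinched from above across y (14 mm), near its centre, so that the fingertips stay above the bar. Axes as the filter's.
- gate (a joint): Red sprung gate across the hook's throat, hinged on the spine at filter x 5, z 72 mm, 18.5 mm long, 4 mm thick. 0 rad: shut, on its stop; grows to 1.45 as its free end is pushed up into the hook by the bar. The spring holds it shut; it opens only inward. Pushing past it takes up to about 14 N, at mid-swing; it flicks back when the bar is 1 to 5 mm from the crown.
- bar (a point): Mid-point of the axis of the viewer's grey bar handle: level round bar, 10 mm in diameter, 150 mm long along y, about 160 mm above the table, fixed, rigid. Axes are the viewer's: x from the bar to the box, whose front is at x +55 mm and top 15 mm above the bar's axis; legs run from the bar's ends to the box. Hang the filter near its middle, the filter's +x (nose) towards the box.
- rack: White two-slot filter rack, 130 mm (x) by 120 mm (y), fixed. Origin: centre of its underside. Its slots lie along its y, centred at x -35 and 31 mm; floor 10 mm, slot walls 31 mm above the table. The amber filter stands in either slot, axes along the rack's within a few degrees; lift it straight up by 40 mm to clear the walls.
- green_filter: Green filter of the same size with a plain grey handle (97 mm high, no hook) in the rack's other slot; origin: centre of its underside. To be left alone.
- powder_jar: White jar with black cap, 56 mm in diameter, 60 mm high; origin: centre of its underside. To be left alone.
- swab_cup: Clear cup, 70 mm in diameter, 80 mm high; origin: centre of its underside. To be left alone.
- brush: Powder brush, 170 mm long, lying on the table. To be left alone.

How it is judged:
On the way, in this order (a step that is already met when the one before it is completed fails the run):
1. the filter is lifted clear of the rack (height (world z) of tang above 0.17 m and value of joint gate below 0.2 rad), for 0.1 s.
2. the bar is inside the hook and the gate has flicked shut beneath it (x of bar in the frame of filter between 0.004 and 0.026 m and y of bar in the frame of filter between -0.06 and 0.06 m and z of bar in the frame of filter between 0.088 and 0.1 m and value of joint gate below 0.15 rad), for 0.1 s.
3. the caught hook is tugged upward, so that the shut gate bears on the bar with over 5 N for 0.3 s (x of bar in the frame of filter between 0.004 and 0.026 m and y of bar in the frame of filter between -0.06 and 0.06 m and z of bar in the frame of filter between 0.074 and 0.086 m and value of joint gate below 0.25 rad and contact force between filter and viewer above 5 N), for 0.3 s.
At the end, for the whole second after the job is handed in: The filter hangs, at most swinging a little (under 0.3 m/s), from the bar by its hook's crown, the bar inside the throat, the gate shut (under 0.15 rad), the filter within 0.5 rad of upright, let go (x of bar in the frame of filter between 0.004 and 0.026 m and y of bar in the frame of filter between -0.06 and 0.06 m and z of bar in the frame of filter between 0.088 and 0.102 m and value of joint gate below 0.15 rad and angle between filter's own z axis and vertical below 0.5 rad and linear speed of filter below 0.3 m/s and height (world z) of tang above 0.16 m); the robot touches nothing.
It fails at once if filter and viewer bear on each other with more than 25 N (contact force between filter and viewer above 25 N).
It fails at once if a bystander is moved by more than 30 mm (distance of any of green_filter, powder_jar, swab_cup, brush from where it was at the start of the episode above 0.03 m).
It also fails if it takes over 72 s, if anything falls off the work surface, if the arm or the gripper's body presses on something with over 40 N, if the wrist force passes 120 N, or if a joint passes its speed limit or range.

### The arm

A 7-joint arm with a two-finger parallel gripper is mounted at the origin on the work surface. World frame = base frame: x ahead of the robot, y to its left, z up, the work surface at z = 0. Lengths are in m, angles in rad, forces in N, time in s.
With the tool pointing down it reaches from about 0.425 to 1.025 m from the base axis. Payload 3.6 kg.
Tool frame: the origin (TCP) lies between the finger pads; the fingertips stand 22 mm ahead of it and the grasp point (between the pads) lies 3 mm ahead of it; x points along the fingers, z is the direction in which the jaws open and shut, and the axes are right-handed (so a half turn about x gives the same grasp; the last joint's range is limited). The gripper opens to 85 mm and grips with 20 to 120 N. Pads are 22 mm wide; open, the fingers measure 114 mm over their backs; the gripper's body (76 mm by 85 mm) begins 54 mm behind the grasp point. The pads swing forward as they close: fully open they stand 13 mm farther back than shut.
Start: joints at [1.212, 0.591, 0.048, 1.609, -0.033, 0.943, -0.034], TCP at [0.19, -0.7, 0.253] pointing down, gripper open.
Joint ranges: [-2.69, 2.69], [-0.47, 2.24], [-1.27, 1.36], [0.19, 2.51], [-1.53, 4.68], [0.08, 2.07], [-3.09, 3.09]. Speed limits (rad/s): [2.57, 2.57, 3.14, 3.14, 3.14, 3.14, 3.14].

### API

Orientations are given as a unit quaternion [w, x, y, z].
In Python, from bench import r, cams gives the robot as it stands. The module is installed in compiled form; this text tells all that it offers.
- The arm moves only by the tool servo_tool, never from a script. Its argument "commands" is a list of rows, each an object with "gripper": the opening, from -1 (shut) to 1 (fully open); "travel": the shift along the world's x, y, z in mm, a list of three; "spin": the turn about the world's z in rad. A call has 1 to 12 rows; each row shifts and turns the pose as measured when the row begins; what a row does not reach is not made up. A row lasts 1/8 s, in which the tool goes at most 62.5 mm and 10.7 degrees, less where a joint would pass 70% of its speed; a pose out of reach is approached as far as the arm can. A call is refused whole if a number of a shift passes 62.5 or a number of a turn 0.188, either way. A call with a gripper value outside its range is refused whole. The fingers move at their own pace and stop on an object; "newtons" is the grip in N (left out, the last holds). Time passes only in rows, so rows that do not move let the fingers close. It gives the time, the measured TCP pose, the force and the opening at its end, in the units of the state.
- r.sense(): the state, without advancing time (a new reading comes with each control period).
- cams.snapshot(name): name is "scene" or "top" or "wrist"; returns the picture (384x512x3 uint8, red, green, blue); there is no depth.
- cams.get_calibration(name): a dict with "mtx" (3x3 intrinsics, pixels), "k1" (the pictures are not rectified: a ray, as slopes to the right and down, at radius r is drawn at 1 + k1 r^2 times it, then the intrinsics apply), "rvec" (rotation vector, rad) and "tvec" (3), from world to camera coordinates, as OpenCV has them; the wrist camera has in their place "mount" (4x4, takes a point from camera to tool coordinates, whose origin is the TCP and whose axes are the tool frame's). Camera axes: x right, y down, z forward; pixel columns grow to the right and rows downward; lengths in m; the calibration is good to about 2 mm. A picture is of the moment at which its call begins: read the wrist's pose just before it. get_calibration takes no time and is no camera call.
- r.finish_job(): hands the job in, once; it reports no verdict.
The state is a dict: "t": time; "qpos": joint angles; "qd": joint speeds; "effort": joint torques, N m; "tool_pos": TCP position; "ee_rot": TCP orientation; "force": force on the tool from outside, world axes, zero at the start; "moment": the same for the moment, N m; "opening": opening from 0.0 (shut) to 1.0 (fully open).
Only numpy, scipy, OpenCV 4.12 (cv2) and the standard library are available. Lean on these libraries where they do the work, as an engineer would, in place of code of your own. Each camera call takes 0.05 s, during which the arm holds its last target. There are 200 camera calls.

## Working session

There is one attempt and no reset: what is moved stays moved. The work goes in short steps, Python scripts to look and compute and a tool call to move; the robot and the scene stay as the last step left them, time stands still between calls to the robot, and variables do not carry over. Pictures are saved under pics/ and viewed, about 8 in all and at most 12, crops included, and the job is handed in when it is done.

Besides the shell and the picture viewer there is one more tool, called in YAML: its name, and indented under it one key for each argument. servo_tool: Moves the arm, as the interface text tells. Its arguments: {"type":"object","properties":{"commands":{"type":"array","items":{"type":"object","properties":{"gripper":{"type":"number"},"travel":{"type":"array","items":{"type":"number"}},"spin":{"type":"number"}}}},"newtons":{"type":"number"}},"required":["commands"]}

```bash
mkdir -p pics; cat > h.py <<'E'
import numpy as np, cv2
from bench import r, cams
from scipy.spatial.transform import Rotation as R
def save(n,f):
    im=cams.snapshot(n); cv2.imwrite('pics/'+f,im[:,:,::-1]); return im
def cam(n,s=None):
    c=cams.get_calibration(n); K=np.array(c['mtx']); k=c['k1']
    if 'mount' in c:
        q=s['ee_rot']; T=np.eye(4); T[:3,:3]=R.from_quat([q[1],q[2],q[3],q[0]]).as_matrix(); T[:3,3]=s['tool_pos']
        T=T@np.array(c['mount'])
    else:
        Rm=cv2.Rodrigues(np.array(c['rvec'],float))[0]; T=np.eye(4); T[:3,:3]=Rm.T; T[:3,3]=-Rm.T@np.array(c['tvec']).ravel()
    return K,k,T
def ray(C,u,v):
    K,k,T=C; p=cv2.undistortPoints(np.array([[[u,v]]],float),K,np.array([k,0,0,0.]))[0,0]
    return T[:3,3],T[:3,:3]@np.array([p[0],p[1],1])
def onz(C,u,v,z):
    o,d=ray(C,u,v); return o+d*(z-o[2])/d[2]
def tri(obs):
    A=np.zeros((3,3));b=np.zeros(3);L=[]
    for C,u,v in obs:
        o,d=ray(C,u,v); d=d/np.linalg.norm(d); P=np.eye(3)-np.outer(d,d);A+=P;b+=P@o;L.append((P,o))
    x=np.linalg.solve(A,b); return x,[np.linalg.norm(P@(x-o)) for P,o in L]
def proj(C,p):
    K,k,T=C; c=np.linalg.inv(T)@np.append(p,1); a=c[:2]/c[2]; a=a*(1+k*(a@a)); return K[:2,:2]@a+K[:2,2]
E
python3 - <<'E'
from h import *
a=save('scene','s0.png');b=save('top','t0.png')
cv2.imwrite('pics/st.png',cv2.resize(np.hstack([a,b]),(800,300),interpolation=cv2.INTER_AREA)[:,:,::-1])
for n,im in(('scene',a),('top',b)):
    print(n,cam(n)[2][:3,3].round(3))
    h=cv2.cvtColor(im,cv2.COLOR_RGB2HSV)
    for nm,lo,hi in(('yellow',(24,150,120),(34,255,255)),('amber',(8,130,80),(22,255,255)),('red',(0,170,100),(6,255,255))):
        m=cv2.inRange(h,lo,hi); k,l,st,c=cv2.connectedComponentsWithStats(m)
        for i in range(1,k):
            if st[i,4]>15: print(nm,st[i],c[i].round(1))
print(r.sense())
E
```

```text
scene [0.89  0.372 0.78 ]
yellow [136 113   7   6  28] [138.8 115.4]
yellow [180 219  29  24 340] [194.2 230.5]
yellow [ 33 241   7   9  20] [ 35.4 245.1]
amber [458  65  46  38 967] [481.   82.8]
amber [455  96  22  10  35] [465.1 100.3]
amber [478 106  11   5  16] [482.3 107.6]
amber [ 14 194   6   7  16] [ 17.3 196.5]
amber [ 20 202  10  15  41] [ 24.8 208.4]
amber [ 11 204   6   9  23] [ 13.4 206.5]
amber [ 29 216   7   6  17] [ 32.  218.2]
amber [ 35 224   5   6  16] [ 37.2 226.4]
amber [ 475  225   37   76 1813] [498.4 264.7]
amber [ 26 228  18  15  45] [ 32.2 234.1]
amber [ 37 232   9   6  20] [ 41.9 234.6]
amber [ 72 233  23  16 232] [ 82.2 241. ]
amber [ 39 239  21  19 104] [ 48.8 247.5]
amber [ 148  252  115  108 6148] [205.9 304.1]
top [0.463 0.057 1.11 ]
yellow [360  58  66  26 311] [381.5  74.2]
yellow [372  60  11  11  47] [376.6  65.2]
yellow [383  62  11  10  40] [387.8  66.6]
yellow [394  64  10  10  41] [398.5  68.3]
yellow [403  66  11  10  31] [408.3  70.5]
yellow [415  67  12   8  32] [420.4  70.7]
yellow [244 113  18  12 200] [252.4 118.9]
yellow [379 183   6   
[... 367 characters left out ...]
  20  207   56   57 2484] [ 47.2 235.1]
{'t': 0.1, 'qpos': array([ 1.21149936,  0.59206421,  0.0482981 ,  1.60968988, -0.03331905,
        0.94268866, -0.03368509]), 'qd': array([ 0.00162715, -0.00273684,  0.00150344, -0.00158201, -0.00018621,
       -0.0001878 ,  0.00095243]), 'effort': array([ 4.45900921e-03, -5.49999762e+01,  1.55317035e+00, -1.98823124e+01,
        9.77951830e-03,  3.87585795e-03, -9.72407776e-06]), 'tool_pos': array([ 0.19027893, -0.6988628 ,  0.25223002]), 'ee_rot': array([ 0.56126881,  0.42972297,  0.56245853, -0.4289008 ]), 'force': array([-0.72435176, -0.4043345 , -1.44457778]), 'moment': array([ 0.03924382, -0.01689916, -0.0019271 ]), 'opening': 1.0010053025818277}
```

View pics/s0.png

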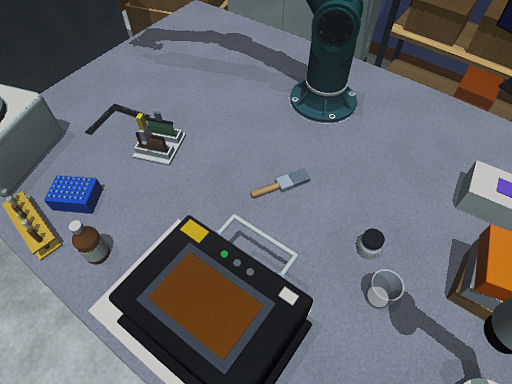

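View pics/t0.png

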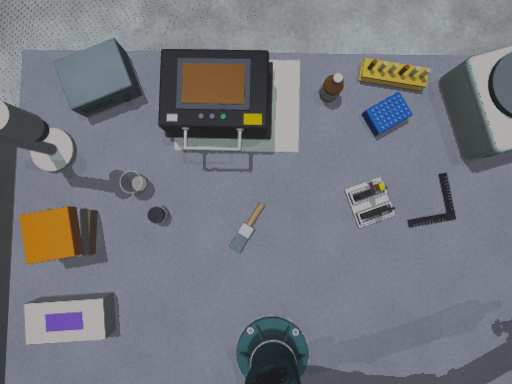

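```bash
python3 - <<'E'
from h import *
a=cv2.imread('pics/s0.png');b=cv2.imread('pics/t0.png')
f=lambda im,x,y,w,h:cv2.resize(im[y:y+h,x:x+w],(400,300),interpolation=cv2.INTER_CUBIC)
cv2.imwrite('pics/z.png',np.vstack([np.hstack([f(a,120,100,80,60),f(b,335,170,80,60)]),np.hstack([f(a,220,200,100,75),f(b,165,110,100,75)])]))
S=cam('scene');T=cam('top')
p=tri([(S,138.8,116),(T,381.6,186.3)]);print('tang',p)
for s,t in(((297,256),(184,149)),((236,217),(240,150))): print(tri([(S,*s),(T,*t)]))
E
```

```text
tang (array([ 0.51818392, -0.27829769,  0.16006657]), [np.float64(0.0006015128742713051), np.float64(0.0006015128742716002)])
(array([0.60875904, 0.26396688, 0.15679182]), [np.float64(0.0005525973698024387), np.float64(0.0005525973698024787)])
(array([0.60833121, 0.11097757, 0.15272378]), [np.float64(0.002017642054849019), np.float64(0.0020176420548488998)])
```

View pics/z.png

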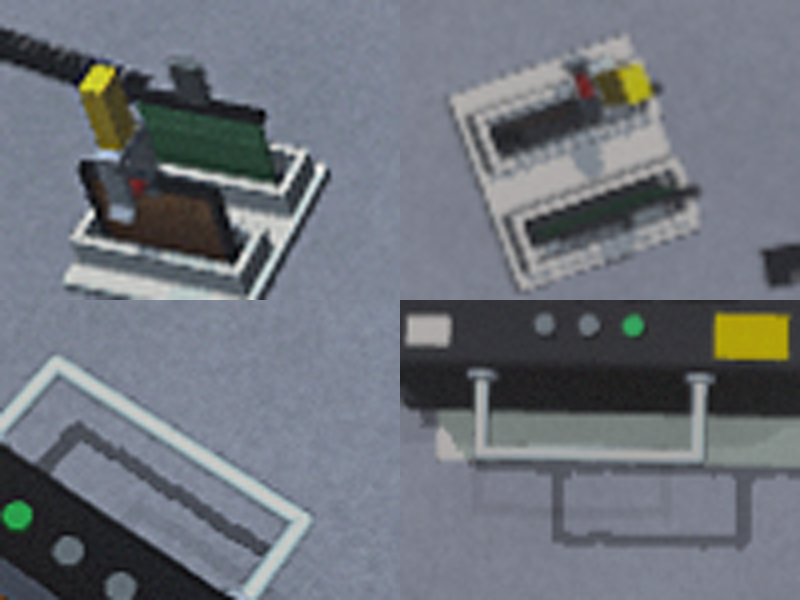

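servo_tool:
  commands:
    - {"travel": [35, 44, 5], "gripper": 1}
    - {"travel": [35, 44, 5]}
    - {"travel": [35, 44, 5]}
    - {"travel": [35, 44, 5]}
    - {"travel": [35, 44, 5]}
    - {"travel": [35, 44, 5]}
    - {"travel": [35, 44, 5]}
    - {"travel": [35, 44, 5]}
    - {"travel": [35, 44, 5], "spin": 0.04}
    - {"travel": [13, 24, 0]}
    - {"travel": [0, 0, 0]}

```text
invalid input at $.commands[0]: expected keys gripper, travel, spin
```

```bash
python3 - <<'E'
from h import *
s=r.sense(); im=save('wrist','w1.png'); print(s['t'],s['tool_pos'],s['ee_rot'],s['force'])
q=s['ee_rot'];print(R.from_quat([*q[1:],q[0]]).as_matrix().round(3))
h=cv2.cvtColor(im,cv2.COLOR_RGB2HSV); m=cv2.inRange(h,(24,130,100),(34,255,255))
k,l,st,c=cv2.connectedComponentsWithStats(m); W=cam('wrist',s);print(W[2].round(3))
for i in range(1,k):
    if st[i,4]>60: print(st[i],c[i],onz(W,*c[i],.163))
E
```

```text
0.1 [ 0.19027893 -0.6988628   0.25223002] [ 0.56126881  0.42972297  0.56245853 -0.4289008 ] [-0.72435176 -0.4043345  -1.44457778]
[[-0.001  0.965  0.263]
 [ 0.002  0.263 -0.965]
 [-1.    -0.    -0.002]]
[[ 0.263 -0.929 -0.261  0.256]
 [-0.965 -0.254 -0.069 -0.68 ]
 [-0.002  0.27  -0.963  0.373]
 [ 0.     0.     0.     1.   ]]
```

View pics/w1.png

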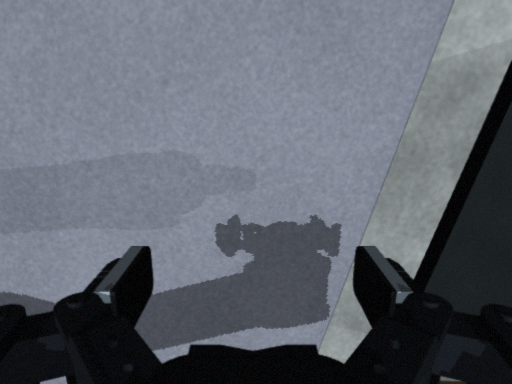

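The picture only shows bare table between the fingers (the move was refused). Every row needs all three keys, so I'll resend it.

servo_tool:
  commands:
    - {"travel": [35, 44, 5], "gripper": 1, "spin": 0}
    - {"travel": [35, 44, 5], "gripper": 1, "spin": 0}
    - {"travel": [35, 44, 5], "gripper": 1, "spin": 0}
    - {"travel": [35, 44, 5], "gripper": 1, "spin": 0}
    - {"travel": [35, 44, 5], "gripper": 1, "spin": 0}
    - {"travel": [35, 44, 5], "gripper": 1, "spin": 0}
    - {"travel": [35, 44, 5], "gripper": 1, "spin": 0}
    - {"travel": [35, 44, 5], "gripper": 1, "spin": 0}
    - {"travel": [20, 40, 5], "gripper": 1, "spin": 0.04}
    - {"travel": [0, 10, 0], "gripper": 1, "spin": 0}
    - {"travel": [0, 0, 0], "gripper": 1, "spin": 0}

```text
t: 1.52
tool_pos: [0.4941, -0.2824, 0.2958]
ee_rot: [0.568, 0.418, 0.572, -0.418]
force: [-0.3, -1.1, -1.1]
opening: 1.0
```

```bash
cat > look.py <<'E'
from h import *
import sys
s=r.sense(); im=save('wrist',sys.argv[1]); print(s['t'],s['tool_pos'],s['force'])
q=s['ee_rot'];M=R.from_quat([*q[1:],q[0]]).as_matrix(); print('tool x',M[:,0].round(3),'tool z yaw',np.arctan2(-M[1,2],-M[0,2]))
h=cv2.cvtColor(im,cv2.COLOR_RGB2HSV); m=cv2.inRange(h,(24,130,60),(34,255,255))
k,l,st,c=cv2.connectedComponentsWithStats(m); W=cam('wrist',s)
for i in range(1,k):
    if st[i,4]>60:
        print(st[i],c[i],onz(W,*c[i],.163))
        b=cv2.minAreaRect(np.argwhere(l==i)[:,::-1].astype(np.float32)); print(b,[onz(W,*p,.163).round(4)for p in cv2.boxPoints(b)])
E
python3 look.py w2.png
```

```text
1.525 [ 0.49405379 -0.28243579  0.29578164] [-0.28913341 -1.05015442 -1.0688591 ]
tool x [-0.004  0.003 -1.   ] tool z yaw 1.8754414063836509
[249 140  20  33 560] [258.22321429 156.16964286] [ 0.51944065 -0.27749065  0.163     ]
((258.22955322265625, 156.02459716796875), (31.234830856323242, 19.103042602539062), 84.80557250976562) [array([ 0.5276, -0.2663,  0.163 ]), array([ 0.5331, -0.2795,  0.163 ]), array([ 0.5113, -0.2889,  0.163 ]), array([ 0.5056, -0.2754,  0.163 ])]
```

View pics/w2.png

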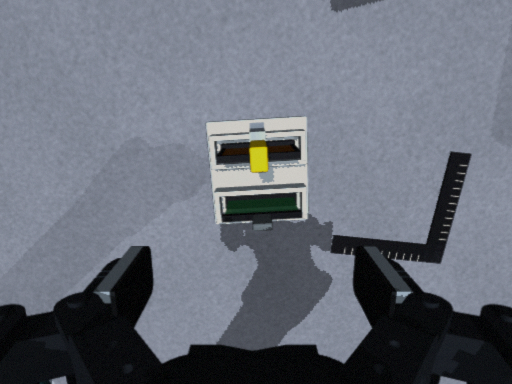

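servo_tool:
  commands:
    - {"travel": [20, 4, -25], "gripper": 1, "spin": 0.04}
    - {"travel": [5, 1, -25], "gripper": 1, "spin": 0}
    - {"travel": [0, 0, -10], "gripper": 1, "spin": 0}
    - {"travel": [0, 0, 0], "gripper": 1, "spin": 0}

```text
t: 2.08
tool_pos: [0.5154, -0.2871, 0.2345]
ee_rot: [0.575, 0.409, 0.576, -0.412]
force: [-0.0, -0.2, -0.2]
opening: 0.999
```

```bash
python3 look.py w3.png
```

```text
2.075 [ 0.51536266 -0.28707174  0.2344907 ] [-0.01923391 -0.18383819 -0.19355679]
tool x [-0.005 -0.002 -1.   ] tool z yaw 1.9012426458890928
[ 229  177   25   47 1009] [241.61149653 200.67690783] [ 0.52178309 -0.27712177  0.163     ]
((240.9268341064453, 200.1585235595703), (45.97755432128906, 23.457298278808594), 88.21009063720703) [array([ 0.5327, -0.2654,  0.163 ]), array([ 0.5375, -0.2782,  0.163 ]), array([ 0.5108, -0.2883,  0.163 ]), array([ 0.5057, -0.275 ,  0.163 ])]
```

View pics/w3.png

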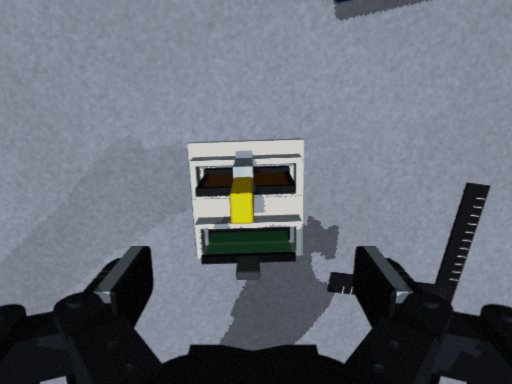

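servo_tool:
  commands:
    - {"travel": [3, 9, 0], "gripper": 1, "spin": 0.02}
    - {"travel": [0, 0, -15], "gripper": 1, "spin": 0}
    - {"travel": [0, 0, -10], "gripper": 1, "spin": 0}
    - {"travel": [0, 0, 0], "gripper": 1, "spin": 0}

```text
t: 2.62
tool_pos: [0.5191, -0.2784, 0.2103]
ee_rot: [0.58, 0.404, 0.579, -0.406]
force: [0.7, -0.0, -0.0]
opening: 1.0
```

servo_tool:
  commands:
    - {"travel": [0, 0, -20], "gripper": 1, "spin": 0}
    - {"travel": [0, 0, -20], "gripper": 1, "spin": 0}
    - {"travel": [0, 0, -15], "gripper": 1, "spin": 0}
    - {"travel": [0, 0, -8], "gripper": 1, "spin": 0}
    - {"travel": [0, 0, 0], "gripper": 1, "spin": 0}

```text
t: 3.25
tool_pos: [0.5201, -0.279, 0.1459]
ee_rot: [0.581, 0.404, 0.578, -0.406]
force: [-0.3, 0.3, -1.0]
opening: 1.003
```

servo_tool:
  newtons: 60
  commands:
    - {"travel": [-1, 0, 0], "gripper": 0, "spin": 0}
    - {"travel": [0, 0, 0], "gripper": -0.5, "spin": 0}
    - {"travel": [0, 0, 0], "gripper": -1, "spin": 0}
    - {"travel": [0, 0, 0], "gripper": -1, "spin": 0}
    - {"travel": [0, 0, 0], "gripper": -1, "spin": 0}
    - {"travel": [0, 0, 0], "gripper": -1, "spin": 0}
    - {"travel": [0, 0, 0], "gripper": -1, "spin": 0}
    - {"travel": [0, 0, 0], "gripper": -1, "spin": 0}

```text
t: 4.25
tool_pos: [0.52, -0.2794, 0.1475]
ee_rot: [0.582, 0.404, 0.577, -0.406]
force: [1.0, -0.5, -0.9]
opening: 0.155
```

servo_tool:
  commands:
    - {"travel": [0, 0, 10], "gripper": -1, "spin": 0}
    - {"travel": [0, 0, 15], "gripper": -1, "spin": 0}
    - {"travel": [0, 0, 20], "gripper": -1, "spin": 0}
    - {"travel": [0, 0, 30], "gripper": -1, "spin": 0}
    - {"travel": [0, 0, 30], "gripper": -1, "spin": 0}
    - {"travel": [0, 0, 30], "gripper": -1, "spin": 0}
    - {"travel": [0, 0, 0], "gripper": -1, "spin": 0}
    - {"travel": [0, 0, 0], "gripper": -1, "spin": 0}

```text
t: 5.25
tool_pos: [0.518, -0.2785, 0.2911]
ee_rot: [0.582, 0.404, 0.577, -0.406]
force: [0.6, 0.5, -2.9]
opening: 0.158
```

```bash
python3 look.py w4.png
```

```text
5.25 [ 0.51795603 -0.27854193  0.29107696] [ 0.61495319  0.52357088 -2.92203923]
tool x [ 0.005 -0.007 -1.   ] tool z yaw 1.921379220354029
[ 234  235   38   92 3164] [252.62231353 282.61662453] [ 0.44469478 -0.30557895  0.163     ]
((252.49996948242188, 280.5), (90.99998474121094, 36.99999237060547), 90.0) [array([ 0.4794, -0.2772,  0.163 ]), array([ 0.4894, -0.3047,  0.163 ]), array([ 0.4107, -0.3348,  0.163 ]), array([ 0.4   , -0.3049,  0.163 ])]
```

View pics/w4.png

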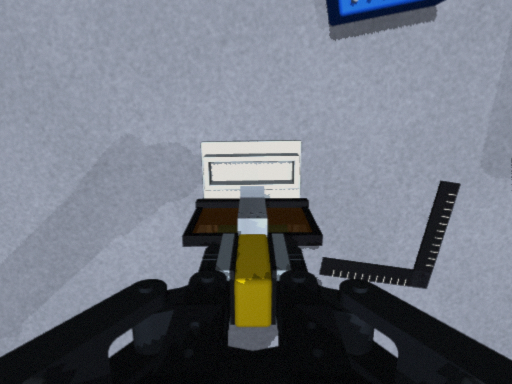

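servo_tool:
  commands:
    - {"travel": [3, 20, 0], "gripper": -1, "spin": -0.03}
    - {"travel": [3, 40, 0], "gripper": -1, "spin": -0.04}
    - {"travel": [3, 50, 0], "gripper": -1, "spin": -0.04}
    - {"travel": [3, 50, 0], "gripper": -1, "spin": -0.04}
    - {"travel": [3, 50, 0], "gripper": -1, "spin": -0.04}
    - {"travel": [3, 50, 0], "gripper": -1, "spin": -0.04}
    - {"travel": [3, 50, 0], "gripper": -1, "spin": -0.04}
    - {"travel": [3, 50, 0], "gripper": -1, "spin": -0.04}
    - {"travel": [0, 40, 0], "gripper": -1, "spin": -0.03}
    - {"travel": [0, 20, 0], "gripper": -1, "spin": -0.02}
    - {"travel": [0, 0, 0], "gripper": -1, "spin": 0}
    - {"travel": [0, 0, 0], "gripper": -1, "spin": 0}

```text
t: 6.8
tool_pos: [0.5319, 0.1519, 0.275]
ee_rot: [-0.49, -0.498, -0.498, 0.514]
force: [0.5, -0.1, -2.0]
opening: 0.155
```

```bash
python3 look.py w5.png | head -2; python3 - <<'E'
from h import *
s=save('scene','s5.png');t=save('top','t5.png')
f=lambda im,x,y,w,h:cv2.resize(im[y:y+h,x:x+w],(400,300),interpolation=cv2.INTER_CUBIC)[:,:,::-1]
w=cv2.imread('pics/w5.png')[:,:,::-1]
cv2.imwrite('pics/z5.png',np.vstack([np.hstack([f(s,210,140,120,90+30),f(t,165,110,100,75)]),np.hstack([f(w,0,0,512,384),f(w,160,100,200,150)])]))
S=cam('scene');T=cam('top');W=cam('wrist',r.sense())
for y in(.263,.187,.111): print([proj(C,np.array([.6085,y,.16])).round(1) for C in(S,T,W)])
E
```

```text
6.8 [0.53192914 0.15185692 0.27501682] [ 0.45446829 -0.06709416 -2.00421537]
tool x [-0.025 -0.008 -1.   ] tool z yaw 1.5469867523876355
[array([297.1, 254.9]), array([184.3, 148.8]), array([81.3, 85.8])]
[array([264.8, 234.4]), array([211.7, 149.4]), array([196.1,  82.6])]
[array([234.8, 215.2]), array([239.3, 150. ]), array([311.2,  79.6])]
```

View pics/z5.png

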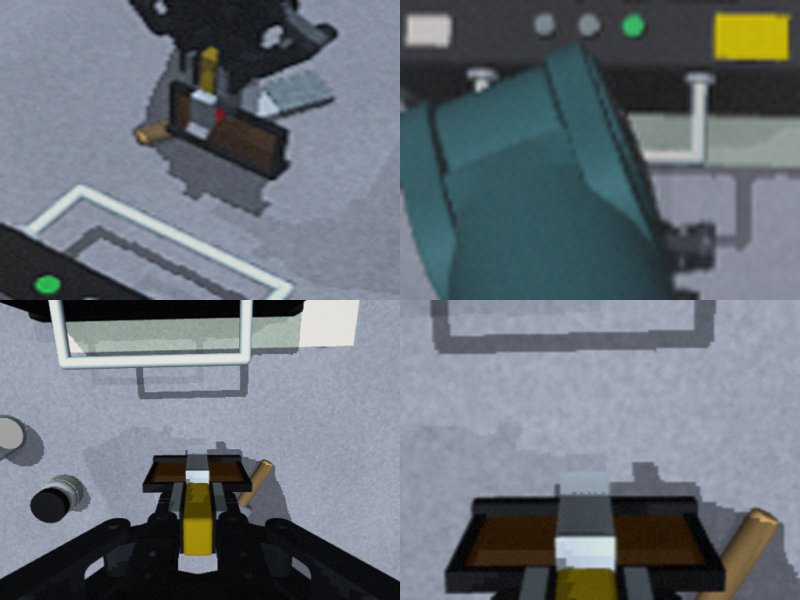

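```bash
python3 - <<'E'
from h import *
s=r.sense()
obs=[]
# least squares for bar (x,z), per y slices, centroid of bright pixels along column
A=[];B=[]
for n,f in(('scene','s0.png'),('top','t0.png'),('wrist','w5.png')):
    C=cam(n,s); g=cv2.imread('pics/'+f).min(2).astype(float)
    for y in(.14,.165,.187,.21,.235):
        u,v=proj(C,np.array([.6085,y,.158])); ui=int(round(u)); v0=int(round(v))
        col=g[v0-12:v0+13,ui]; w=np.clip(col-np.percentile(col,60)-25,0,None)
        vc=(w*np.arange(v0-12,v0+13)).sum()/w.sum(); o,d=ray(C,ui,vc)
        nn=np.array([d[2],-d[0]]) ; sl=d/np.hypot(d[0],d[2])  # coarse: intersect with plane y
        p=o+d*(y-o[1])/d[1] if abs(d[1])>.2 else None
        # line bar: (x0+k(y-.187), y, z): coplanarity with pixel-row neighbour: use plane through ray and the bar dir (0,1,0)
        N=np.cross(d,[0,1,0]);N/=np.linalg.norm(N); A.append([N[0],N[2],N[0]*(y-.187)]);B.append(N@o); print(n,y,ui,v0,round(vc,1))
A=np.array(A);B=np.array(B);x=np.linalg.lstsq(A,B,rcond=None)[0];print(x,(A@x-B).round(4))
for i in(slice(0,10),slice(5,15)):print(np.linalg.lstsq(A[i],B[i],rcond=None)[0])
# ends -> mid y
C=cam('wrist',s)
for u,v in((84,81),(322,75)):print(onz(C,u,v,x[1]))
# red gate in scene
h=cv2.cvtColor(cv2.imread('pics/s5.png'),cv2.COLOR_BGR2HSV)
for lo,hi in(((0,170,90),(6,255,255)),((22,130,60),(34,255,255))):
  m=cv2.inRange(h,lo,hi);k,l,st,c=cv2.connectedComponentsWithStats(m)
  for i in range(1,k):
    a=c[i]
    if st[i,4]>4 and 230<a[0]<310 and 130<a[1]<200:
      o,d=ray(cam('scene'),*a);p=o+d*(s['tool_pos'][1]-o[1])/d[1];print('scene blob',st[i],a,p)
E
```

```text
scene 0.14 246 223 223.0
scene 0.165 256 229 229.5
scene 0.187 265 235 235.2
scene 0.21 274 241 240.9
scene 0.235 285 248 248.0
top 0.14 229 150 148.4
top 0.165 220 150 148.3
top 0.187 212 150 147.8
top 0.21 204 149 147.5
top 0.235 194 149 147.4
wrist 0.14 267 81 74.9
wrist 0.165 230 82 75.5
wrist 0.187 197 83 76.2
wrist 0.21 162 84 77.0
wrist 0.235 125 85 78.0
[0.61207992 0.16498154 0.00564207] [-0.0001 -0.0002  0.0001  0.0002  0.0003  0.0003  0.0007 -0.0001 -0.0004
  0.0002 -0.0002 -0.0002 -0.0002 -0.0002 -0.0001]
[0.61195844 0.16480763 0.00617061]
[0.61236469 0.16223211 0.00787773]
[0.61130384 0.25835956 0.16498154]
[0.61105083 0.1049513  0.16498154]
scene blob [270 159   6  18  72] [271.93055556 166.97222222] [0.53949147 0.15161221 0.27782688]
```

servo_tool:
  commands:
    - {"travel": [0, 16, -5], "gripper": -1, "spin": 0.01}
    - {"travel": [0, 16, -5], "gripper": -1, "spin": 0.01}
    - {"travel": [10, 0, -2], "gripper": -1, "spin": 0}
    - {"travel": [15, 0, 0], "gripper": -1, "spin": 0}
    - {"travel": [15, 0, 0], "gripper": -1, "spin": 0}
    - {"travel": [10, 0, 0], "gripper": -1, "spin": 0}
    - {"travel": [0, 0, 0], "gripper": -1, "spin": 0}

```text
t: 7.82
tool_pos: [0.5881, 0.1836, 0.2629]
ee_rot: [-0.495, -0.495, -0.501, 0.509]
force: [-0.5, -0.4, -2.3]
opening: 0.159
```

servo_tool:
  commands:
    - {"travel": [10, 0, 0], "gripper": -1, "spin": 0}
    - {"travel": [10, 0, 0], "gripper": -1, "spin": 0}
    - {"travel": [4, 0, 0], "gripper": -1, "spin": 0}
    - {"travel": [0, 0, 0], "gripper": -1, "spin": 0}
    - {"travel": [0, 0, 0], "gripper": -1, "spin": 0}

```text
t: 8.45
tool_pos: [0.6129, 0.1832, 0.2627]
ee_rot: [-0.494, -0.494, -0.502, 0.51]
force: [-0.5, 0.1, -2.2]
opening: 0.157
```

```bash
python3 look.py w6.png | head -2; python3 - <<'E'
from h import *
s=save('scene','s6.png');w=cv2.imread('pics/w6.png')[:,:,::-1]
f=lambda im,x,y,w,h:cv2.resize(im[y:y+h,x:x+w],(400,300),interpolation=cv2.INTER_CUBIC)[:,:,::-1]
cv2.imwrite('pics/z6.png',np.hstack([f(s,210,150,120,90),f(w,100,100,320,240)]))
E
```

```text
8.45 [0.61285251 0.18323502 0.26270767] [-0.46514108  0.14151796 -2.20885462]
tool x [-0.023 -0.008 -1.   ] tool z yaw 1.562734281586621
```

View pics/z6.png

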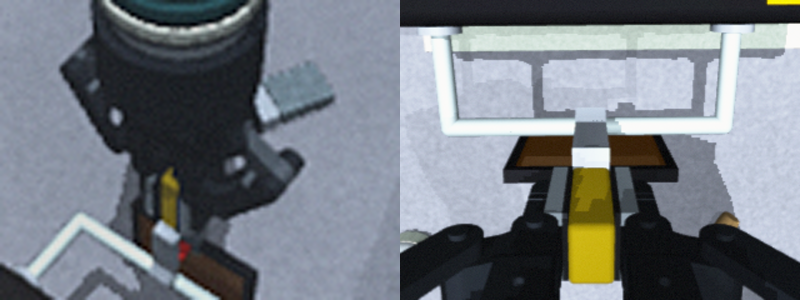

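```bash
python3 - <<'E'
from h import *
s=r.sense(); q=s['ee_rot'];M=R.from_quat([*q[1:],q[0]]).as_matrix()
fz=-M[:,0];fy=-M[:,2];fx=np.cross(fy,fz)
def P(x,y,z): return np.array(s['tool_pos'])+fx*(x-14.5)/1e3+fy*y/1e3+fz*(z-137.5)/1e3
for n in('wrist','scene'):
    C=cam(n,s)
    for nm,p in(('lip',(35,0,65)),('footL',(-12,44,9)),('footLf',(8,44,9)),('footRf',(8,-44,9)),('tangtop back',(3,0,153)),('tangfront',(23,0,153)),('gate free',(23,0,72)),('gate hinge',(5,0,72))): print(n,nm,proj(C,P(*p)).round(1))
    for y in(.21,.16): print('bar',proj(C,np.array([.6117,y,.163])).round(1))
print('seat',P(14,0,97))
for n,f in(('wrist','w6.png'),('scene','s6.png')):
    h=cv2.cvtColor(cv2.imread('pics/'+f),cv2.COLOR_BGR2HSV);m=cv2.inRange(h,(0,150,90),(6,255,255));k,l,st,c=cv2.connectedComponentsWithStats(m)
    for i in range(1,k):
        if st[i,4]>4: print(n,'red',st[i],c[i])
g=cv2.imread('pics/w6.png').min(2)
for u in(170,200,300,330): print(u,g[190:216,u])
E
```

```text
wrist lip [254.1 182.1]
wrist footL [197.7 223.1]
wrist footLf [196.6 198.7]
wrist footRf [310.9 198.7]
wrist tangtop back [254.9 325.5]
wrist tangfront [255.  276.3]
wrist gate free [254.1 205.1]
wrist gate hinge [254.  234.1]
bar [213.5 200.4]
bar [286.8 199.7]
scene lip [256.1 234.3]
scene footL [287.3 241.7]
scene footLf [281.8 248.9]
scene footRf [247.2 226.2]
scene tangtop back [266.7 197.6]
scene tangfront [259.9 205.5]
scene gate free [259.9 228.1]
scene gate hinge [265.4 221.4]
bar [273.5 240.9]
bar [252.9 227.8]
seat [0.61136787 0.1829517  0.2222806 ]
170 [185 188 187 182 142 153 190 219 233 242 249 248 249 249 247 242 232 211
 186 190 198 194 189 186 182 179]
200 [184 184 183 177 135 161 198 222 236 245 249 248 249 249 246 239 228 198
 119  33  13  11  11   5  10  10]
300 [131 129 128 120 167 206 230 243 249 249 249 249 249 249 247 237 217 147
  47  13  12  12   1  12   6  12]
330 [125 127 126 137 182 216 234 245 249 249 249 249 249 249 244 233 210 168
 128 119 117 122 122 124 126 127]
```

servo_tool:
  commands:
    - {"travel": [0, 0, -8], "gripper": -1, "spin": 0}
    - {"travel": [0, 0, -8], "gripper": -1, "spin": 0}
    - {"travel": [0, 0, -6], "gripper": -1, "spin": 0}
    - {"travel": [0, 0, -3], "gripper": -1, "spin": 0}
    - {"travel": [0, 0, -3], "gripper": -1, "spin": 0}
    - {"travel": [0, 0, 0], "gripper": -1, "spin": 0}

```text
t: 9.3
tool_pos: [0.6121, 0.1834, 0.2331]
ee_rot: [-0.494, -0.494, -0.502, 0.51]
force: [-1.3, -1.0, 2.2]
opening: 0.155
```

servo_tool:
  commands:
    - {"travel": [0, 0, -3], "gripper": -1, "spin": 0}
    - {"travel": [0, 0, -3], "gripper": -1, "spin": 0}
    - {"travel": [0, 0, -3], "gripper": -1, "spin": 0}

```text
t: 9.68
tool_pos: [0.6127, 0.1834, 0.2263]
ee_rot: [-0.495, -0.494, -0.501, 0.509]
force: [-1.8, -0.9, 6.6]
opening: 0.156
```

servo_tool:
  commands:
    - {"travel": [0, 0, -3], "gripper": -1, "spin": 0}
    - {"travel": [0, 0, -3], "gripper": -1, "spin": 0}
    - {"travel": [0, 0, -3], "gripper": -1, "spin": 0}

```text
t: 10.05
tool_pos: [0.6122, 0.1839, 0.2199]
ee_rot: [-0.494, -0.494, -0.502, 0.51]
force: [-3.1, -1.0, 5.7]
opening: 0.155
```

servo_tool:
  commands:
    - {"travel": [0, 0, -3], "gripper": -1, "spin": 0}
    - {"travel": [0, 0, -3], "gripper": -1, "spin": 0}
    - {"travel": [0, 0, -3], "gripper": -1, "spin": 0}

```text
t: 10.42
tool_pos: [0.6097, 0.1844, 0.2099]
ee_rot: [-0.493, -0.493, -0.503, 0.511]
force: [-3.4, 0.1, -1.8]
opening: 0.153
```

servo_tool:
  commands:
    - {"travel": [0, 0, -2], "gripper": -1, "spin": 0}
    - {"travel": [0, 0, -2], "gripper": -1, "spin": 0}

```text
t: 10.68
tool_pos: [0.6109, 0.1842, 0.2043]
ee_rot: [-0.494, -0.494, -0.502, 0.51]
force: [0.0, 0.3, -2.9]
opening: 0.154
```

servo_tool:
  commands:
    - {"travel": [0, 0, -1.5], "gripper": -1, "spin": 0}
    - {"travel": [0, 0, 0], "gripper": -1, "spin": 0}

```text
t: 10.92
tool_pos: [0.6121, 0.1839, 0.2022]
ee_rot: [-0.494, -0.494, -0.502, 0.51]
force: [0.3, 0.2, -2.0]
opening: 0.156
```

servo_tool:
  commands:
    - {"travel": [0, 0, -1.5], "gripper": -1, "spin": 0}
    - {"travel": [0, 0, 0], "gripper": -1, "spin": 0}

```text
t: 11.18
tool_pos: [0.6127, 0.184, 0.2015]
ee_rot: [-0.494, -0.495, -0.502, 0.509]
force: [0.3, -0.0, -1.8]
opening: 0.156
```

servo_tool:
  commands:
    - {"travel": [0, 0, -2], "gripper": -1, "spin": 0}
    - {"travel": [0, 0, 0], "gripper": -1, "spin": 0}

```text
t: 11.42
tool_pos: [0.6131, 0.1841, 0.2016]
ee_rot: [-0.494, -0.495, -0.501, 0.509]
force: [0.6, -1.0, -1.7]
opening: 0.155
```

servo_tool:
  commands:
    - {"travel": [0, 0, 5], "gripper": -1, "spin": 0}
    - {"travel": [0, 0, 5], "gripper": -1, "spin": 0}
    - {"travel": [0, 0, 3], "gripper": -1, "spin": 0}
    - {"travel": [0, 0, 2], "gripper": -1, "spin": 0}
    - {"travel": [0, 0, 0], "gripper": -1, "spin": 0}

```text
t: 12.05
tool_pos: [0.6131, 0.1841, 0.2168]
ee_rot: [-0.495, -0.495, -0.501, 0.509]
force: [-0.0, 0.7, -3.1]
opening: 0.154
```

servo_tool:
  commands:
    - {"travel": [0, 0, 2], "gripper": -1, "spin": 0}
    - {"travel": [0, 0, 2], "gripper": -1, "spin": 0}

```text
t: 12.3
tool_pos: [0.6128, 0.184, 0.2199]
ee_rot: [-0.494, -0.495, -0.501, 0.509]
force: [2.3, 1.3, -13.1]
opening: 0.155
```

servo_tool:
  commands:
    - {"travel": [0, 0, 1.5], "gripper": -1, "spin": 0}

```text
t: 12.42
tool_pos: [0.6127, 0.1839, 0.22]
ee_rot: [-0.494, -0.495, -0.502, 0.509]
force: [4.4, 0.9, -15.3]
opening: 0.153
```

servo_tool:
  commands:
    - {"travel": [0, 0, 0.7], "gripper": -1, "spin": 0}
    - {"travel": [0, 0, 0.7], "gripper": -1, "spin": 0}

```text
t: 12.68
tool_pos: [0.6128, 0.184, 0.2199]
ee_rot: [-0.494, -0.495, -0.502, 0.509]
force: [2.9, 0.8, -12.3]
opening: 0.158
```

servo_tool:
  commands:
    - {"travel": [0, 0, 0.6], "gripper": -1, "spin": 0}
    - {"travel": [0, 0, 0.6], "gripper": -1, "spin": 0}
    - {"travel": [0, 0, 0.6], "gripper": -1, "spin": 0}
    - {"travel": [0, 0, 0.6], "gripper": -1, "spin": 0}

```text
t: 13.18
tool_pos: [0.6127, 0.1839, 0.22]
ee_rot: [-0.494, -0.495, -0.502, 0.509]
force: [4.2, 2.0, -18.1]
opening: 0.155
```

servo_tool:
  commands:
    - {"travel": [0, 0, -4], "gripper": -1, "spin": 0}
    - {"travel": [0, 0, -5], "gripper": -1, "spin": 0}
    - {"travel": [0, 0, -4], "gripper": -1, "spin": 0}
    - {"travel": [0, 0, -2], "gripper": -1, "spin": 0}
    - {"travel": [0, 0, 0], "gripper": -1, "spin": 0}

```text
t: 13.8
tool_pos: [0.6129, 0.184, 0.2099]
ee_rot: [-0.494, -0.495, -0.501, 0.509]
force: [1.5, -0.1, -2.3]
opening: 0.156
```

servo_tool:
  commands:
    - {"travel": [0, 0, -3], "gripper": -1, "spin": 0}
    - {"travel": [0, 0, -3], "gripper": -1, "spin": 0}
    - {"travel": [0, 0, -2], "gripper": -1, "spin": 0}
    - {"travel": [0, 0, -1], "gripper": -1, "spin": 0}
    - {"travel": [0, 0, 0], "gripper": -1, "spin": 0}

```text
t: 14.42
tool_pos: [0.6131, 0.1841, 0.2014]
ee_rot: [-0.494, -0.495, -0.501, 0.509]
force: [0.0, -0.2, -0.6]
opening: 0.159
```

servo_tool:
  commands:
    - {"travel": [0, 0, 0], "gripper": -0.5, "spin": 0}
    - {"travel": [0, 0, 0], "gripper": -0.2, "spin": 0}
    - {"travel": [0, 0, 0], "gripper": 0, "spin": 0}
    - {"travel": [0, 0, 0], "gripper": 0, "spin": 0}
    - {"travel": [0, 0, 0], "gripper": 0, "spin": 0}
    - {"travel": [0, 0, 0], "gripper": 0, "spin": 0}

```text
t: 15.18
tool_pos: [0.614, 0.1844, 0.2018]
ee_rot: [-0.495, -0.496, -0.501, 0.508]
force: [0.1, 0.4, -0.2]
opening: 0.501
```

servo_tool:
  commands:
    - {"travel": [0, 0, 10], "gripper": 0, "spin": 0}
    - {"travel": [0, 0, 20], "gripper": 0, "spin": 0}
    - {"travel": [0, 0, 30], "gripper": 0, "spin": 0}
    - {"travel": [0, 0, 40], "gripper": 0, "spin": 0}
    - {"travel": [-20, 0, 40], "gripper": 0, "spin": 0}
    - {"travel": [-30, 0, 0], "gripper": 0, "spin": 0}
    - {"travel": [-30, 0, 0], "gripper": 0, "spin": 0}
    - {"travel": [0, 0, 0], "gripper": 0, "spin": 0}
    - {"travel": [0, 0, 0], "gripper": 0, "spin": 0}

```text
t: 16.3
tool_pos: [0.5334, 0.1845, 0.3526]
ee_rot: [-0.496, -0.499, -0.5, 0.506]
force: [-0.2, -0.1, -1.9]
opening: 0.5
```

```bash
python3 - <<'E'
from h import *
s=save('scene','s9.png');w=save('wrist','w9.png')
f=lambda im,x,y,w,h:cv2.resize(im[y:y+h,x:x+w],(400,300),interpolation=cv2.INTER_CUBIC)[:,:,::-1]
cv2.imwrite('pics/z9.png',np.hstack([f(s,210,180,120,90),f(w,0,0,512,384)]))
s=r.sense();print(s['t'],s['tool_pos'],s['force'])
E
```

```text
16.4 [0.53348123 0.184563   0.35216271] [-0.0570417   0.32791242  0.06022117]
```

View pics/z9.png

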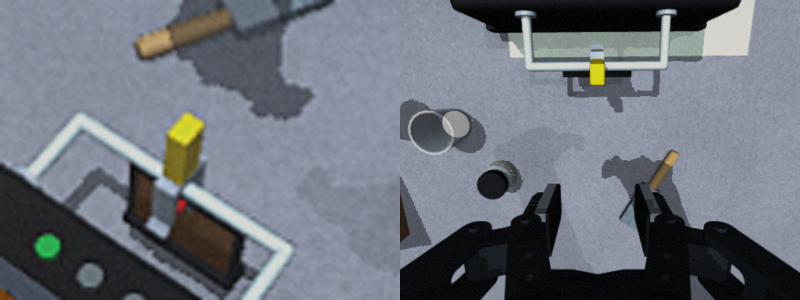

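servo_tool:
  commands:
    - {"travel": [0, 0, 0], "gripper": 0, "spin": 0}
    - {"travel": [0, 0, 0], "gripper": 0, "spin": 0}
    - {"travel": [0, 0, 0], "gripper": 0, "spin": 0}
    - {"travel": [0, 0, 0], "gripper": 0, "spin": 0}
    - {"travel": [0, 0, 0], "gripper": 0, "spin": 0}
    - {"travel": [0, 0, 0], "gripper": 0, "spin": 0}
    - {"travel": [0, 0, 0], "gripper": 0, "spin": 0}
    - {"travel": [0, 0, 0], "gripper": 0, "spin": 0}

```text
t: 17.4
tool_pos: [0.535, 0.1843, 0.3512]
ee_rot: [-0.495, -0.499, -0.5, 0.507]
force: [0.4, -0.5, -0.0]
opening: 0.502
```

```bash
python3 -c "
from h import *
print(r.finish_job())"
```

```text
the job is handed in; nothing more can be done
None
```

I took the amber filter out of the rack by its tang and brought it in to the bar from the robot's side. I then pushed the hook down until the gate flicked shut, tugged it upward, lowered it onto the crown, let go and backed away. The job was handed in at about 17.4 s, and no verdict was reported.

- **Push:** The wrist force while the gate opened was about 9 N at most in the readings, taken every few rows. The sideways force then dropped to zero, and the hook stopped on the crown about where I had calculated.
- **Tug:** After an 18 mm rise the gate caught on the bar, as expected. The upward pull lasted about 0.9 s and was harder than the 8 N asked for. It read about 10 to 13 N for most of that time and about 16 N at the end, still under the 25 N limit.
- **Last pictures:** The filter hangs upright from the bar with the red gate below it. The gripper is well clear, and the brush, jar and cup look where they were. The green filter was out of the last views, so I did not recheck it. I saw it untouched only just before the lift.
- **Disagreement:** The first estimate of the bar's height was 153–157 mm, and a later one from three views was 165 mm. I used about 163 mm, and the points where the gate and the crown made contact agreed with that to within about 2 mm.

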